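Mix two feed samples with the hold-to-run key

TASK

Move the two tall capped tubes from the rack into the two wells of the tube mixer, one in each, upright and fully down, leaving the short vials in the rack and everything else where it stands. Then run the mixer with your bare gripper: press its round key down until its top is level with the two little steel pillars beside it (half-way), never right down to the stop, and keep it there: you finish still holding the key at that level.

Things in the scene. Friction and masses are not known exactly. Their poses are not given: they have to be found in the camera images.
- tube_a: sample tube, one of two identical tall ones: cream body 27 mm across, plain white screw cap 34 mm across and 20 mm high at the top, 115 mm long overall, about 60 g, lower end tapering over 12 mm to a flat 18 mm across. Starts upright in any slot of the rack. Origin: centre of its lower end; z runs up its axis to the cap
- tube_b: sample tube, one of two identical tall ones: cream body 27 mm across, plain white screw cap 34 mm across and 20 mm high at the top, 115 mm long overall, about 60 g, lower end tapering over 12 mm to a flat 18 mm across. Starts upright in any slot of the rack. Origin: centre of its lower end; z runs up its axis to the cap
- vial_a: short vial that stays in the rack: same cap and body diameters as the tubes but only 82 mm tall, so its cap stands 33 mm lower than theirs. Bystander. Origin: centre of its lower end, z up
- vial_b: short vial that stays in the rack: same cap and body diameters as the tubes but only 82 mm tall, so its cap stands 33 mm lower than theirs. Bystander. Origin: centre of its lower end, z up
- rack: fixed white block, 70 x 230 x 60 mm high, with a row of four round slots 31 mm across and 55 mm deep along its own y axis, at y = -82.5, -27.5, +27.5, +82.5 mm; things in it stand on slot floors 5 mm above the bench, so a tall tube's cap there spans 100 to 120 mm above the bench. Origin: centre of its underside; z up. It may stand left or right of the mixer, turned by up to 17 degrees
- mixer: fixed white tube mixer, 150 x 260 x 70 mm high with a flat top; along its own y axis lie the two wells (y = +85 and +20 mm) and the round key (y = -80 mm), all on its centre line. Two steel pillars 10 mm across and 24 mm high stand on its top 40 mm to either side of the key (along y). Origin: centre of its underside; z up. Turned by up to 17 degrees
- well_a (a point): centre of the mouth of the well at the end of the mixer, farther from the key: 31 mm across, 60 mm deep, mouth 70 mm above the bench; a tube standing on its floor has its cap 105 to 125 mm above the bench; axes as the mixer's
- well_b (a point): centre of the mouth of the well nearer the key, otherwise the same as well_a; 65 mm from well_a
- pillar_level (a point): point on the key's axis at the height of the pillars' tops, 94 mm above the bench: where the key's top has to be
- run_key_top (a point): centre of the top face of the grey round key, 44 mm across and 10 mm thick on a steel stem; 106 mm above the bench when not pressed, moves straight down with the key
- run_key (a joint): how far the key is pressed down, m: 0 released, 0.012 level with the pillars, 0.024 at the stop. A spring pushes it back up: about 3.6 N to start it moving, 7.2 N at level, 10.8 N at the stop
- jar: bystander: round jar, 60 mm across, 80 mm high, between and beyond rack and mixer. Origin: centre of underside
- cup: bystander: small open white cup, 52 mm across, 50 mm high, on the robot's side between rack and mixer. Origin: centre of underside
- bottle: bystander: bottle 66 mm across, 170 mm high, far left on the bench. Origin: centre of underside
- wipes: bystander: tub 90 mm across, 170 mm high, far right on the bench. Origin: centre of underside
There are look-alikes about, which are no part of the job. Leave any green look-alike of the tube_a alone.

How it is judged:
By the outcome, as a careful person would: the job done as asked, in the order asked, and still so for the second after the job is handed in, while the arm keeps its last pose, push and grip.
It also fails if it takes over 61 s, if anything falls off the work surface, if the arm or the gripper's body presses on something with over 40 N, if the wrist force passes 120 N, or if a joint passes its speed limit or range.

ROBOT

A 6-joint arm with a two-finger parallel gripper is mounted at the origin on the work surface. World frame = base frame: x ahead of the robot, y to its left, z up, the work surface at z = 0. Lengths are in m, angles in rad, forces in N, time in s.
With the tool pointing down it reaches from about 0.375 to 0.9 m from the base axis. Payload 3.1 kg.
Tool frame: the origin (TCP) lies midway between the tips of the shut fingers; the grasp point (between the pads) lies 19 mm behind it; z points along the fingers, y is the line along which they close (so a half turn about z gives the same grasp; the last joint's range is limited). The gripper opens to 87 mm and grips with 3 to 60 N. Pads are 19 mm wide; open, the fingers measure 117 mm over their backs; the gripper's body (75 mm by 190 mm) begins 51 mm behind the grasp point.
Start: joints at [-1.345, 0.527, 1.433, -0, 1.181, -0.178], TCP at [0.246, -0.575, 0.223] pointing down, gripper open.
Joint ranges: [-3.08, 3.08], [-0.75, 2.2], [0.22, 2.44], [-1.43, 4.57], [0, 2.65], [-2.85, 2.85]. Speed limits (rad/s): [2.79, 2.79, 3.14, 3.14, 3.14, 3.14].

INTERFACE

Orientations are given as a unit quaternion [x, y, z, w].
In Python, from rig import get_obs, cams, job gives the robot as it stands.
- The arm moves only by the tool servo_tool, never from a script. Its argument "moves" is text: rows parted by semicolons, each of 5 numbers parted by spaces: the shift along the tool's x, y, z in m, then the turn about the tool's z in degrees, then the finger opening in m, from 0 to 0.087. In form: dx dy dz spin claw; .... A call has 1 to 10 rows; each row is the pose to reach, as a shift and turn from the pose commanded when the call began, along the tool's axes at that moment; what a row does not reach only later rows make up. A row lasts 1/12 s, in which the tool goes at most 41.7 mm and 7.16 degrees, less where a joint would pass 70% of its speed; a pose out of reach is approached as far as the arm can. A call with a gripper value outside its range is refused whole. The fingers move at their own pace and stop on an object; "grip_force" is the grip in N (left out, the last holds). Time passes only in rows, so rows that repeat a pose let the fingers close. It gives the time, the measured TCP pose, the force, the opening and the grip force at its end, in the units of the state.
- get_obs(): the state, without advancing time (a new reading comes with each control period).
- cams.camera(name): name is "side" or "top" or "wrist"; returns the picture (400x640x3 uint8, blue, green, red); there is no depth.
- cams.camera_model(name): a dict with "fx", "fy", "cx", "cy" (pixels), "R" (3x3) and "t" (3): a world point X has camera coordinates R X + t. Camera axes: x right, y down, z forward; pixel columns grow to the right and rows downward; lengths in m; the calibration is good to about 2 mm. A picture is of the moment at which its call begins: read the wrist's pose just before it. camera_model takes no time and is no camera call; for the wrist camera it gives the pose at the moment of the call.
- job.hand_in(): hands the job in; it is judged then, once.
The state is a dict: "time": time; "q": joint angles; "joint_velocities": joint speeds; "joint_torque": joint torques, N m; "position": TCP position; "tool_rot": TCP orientation; "ft_force": force on the tool from outside, world axes, zero at the start; "moment": the same for the moment, N m; "grip_width": finger opening in m; "grip_force": force on a finger pad.
Only numpy, scipy, OpenCV 4.12 (cv2) and the standard library are available. Lean on these libraries where they do the work, as an engineer would, in place of code of your own. Each camera call takes 0.05 s, during which the arm holds its last target. There are 200 camera calls.

## Working session

There is one attempt and no reset: what is moved stays moved. The work goes in short steps, Python scripts to look and compute and a tool call to move; the robot and the scene stay as the last step left them, time stands still between calls to the robot, and variables do not carry over. Pictures are saved under pics/ and viewed, at most 10 in all, crops included, and the job is handed in when it is done.

Besides the shell and the picture viewer there is one more tool, called after "Request:" as name(argument=value, ...), one argument or row to a line, values as JSON. servo_tool: Moves the arm, as the interface text tells. Its arguments: {"type":"object","properties":{"moves":{"type":"string"},"grip_force":{"type":"number"}},"required":["moves"]}

```bash
mkdir -p pics; ls
python3 - <<'E'
from rig import get_obs,cams
import cv2,numpy as np
o=get_obs();print(o['time'],o['position'],o['tool_rot'],o['ft_force'],o['grip_width'])
for n in('side','top'):
    cv2.imwrite(f'pics/{n}0.png',cams.camera(n));m=cams.camera_model(n);print(n,m)
E
```

```text
pics
0.0 [ 0.24542721 -0.57400821  0.22156968] [ 9.79689843e-01  2.00516021e-01 -2.53681394e-05 -1.06599552e-03] [-0.02865555  0.11788573 -0.04040027] 0.08703073231288871
side {'fx': 431.59985662618004, 'fy': 431.59985662618004, 'cx': 321.56066709757704, 'cy': 199.7183317901863, 'R': array([[-0.96955685, -0.2438679 , -0.02208993],
       [-0.12351473,  0.56496146, -0.81582024],
       [ 0.21143233, -0.78825567, -0.57788353]]), 't': array([0.47972367, 0.16494773, 1.26702597])}
top {'fx': 403.6979502679836, 'fy': 403.6979502679836, 'cx': 322.7851498095302, 'cy': 194.68122415027642, 'R': array([[-0.00168433, -0.99997828,  0.00637224],
       [-0.99831214,  0.00131153, -0.05806159],
       [ 0.05805197, -0.00645928, -0.99829267]]), 't': array([-0.02431024,  0.52013516,  1.25603259])}
```

View pics/top0.png

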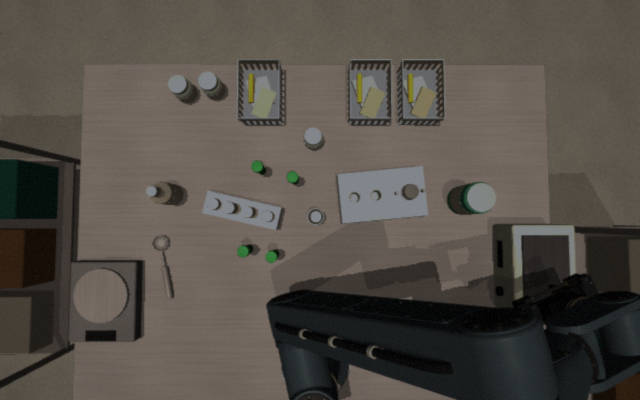

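View pics/side0.png

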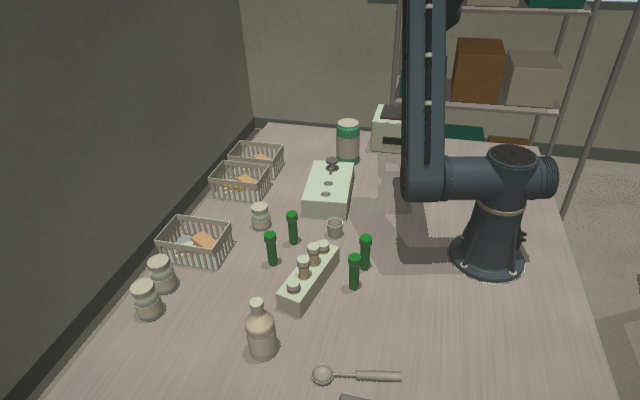

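The top view shows the rack on the left (slots near (217,204), (232,208), (249,212), (268,216)) and the mixer on the right (wells near (354,197) and (375,196), key near (410,191)). Green look-alikes stand around the rack. The side view suggests the two middle tubes are the tall ones, so I'll enlarge both.

Run:
```python
import cv2,numpy as np
t=cv2.imread('pics/top0.png')[155:235,195:435]; s=cv2.imread('pics/side0.png')[150:320,265:375]
t=cv2.resize(t,None,fx=3.3,fy=3.3,interpolation=cv2.INTER_CUBIC)
s1=cv2.resize(s[70:165],None,fx=3,fy=3,interpolation=cv2.INTER_CUBIC);s2=cv2.resize(s[:80],None,fx=3,fy=3,interpolation=cv2.INTER_CUBIC)
c=np.zeros((600,800,3),np.uint8);c[:t.shape[0],:t.shape[1]]=t;y=t.shape[0]+5
c[y:y+s1.shape[0],:s1.shape[1]]=s1;c[y:y+s2.shape[0],350:350+s2.shape[1]]=s2
cv2.imwrite('pics/crop0.png',np.clip(c*1.4,0,255).astype(np.uint8));print(t.shape,y)
```

```text
(264, 792, 3) 269
```

View pics/crop0.png

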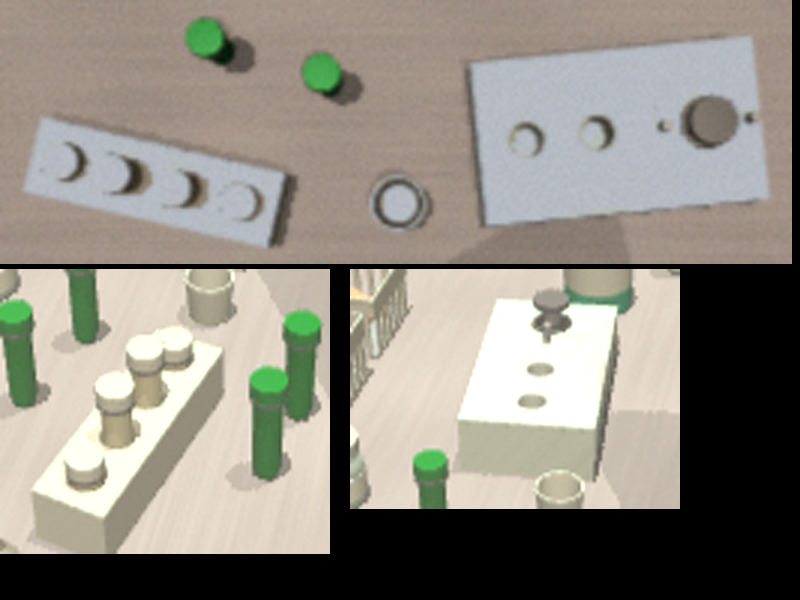

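The crop shows the two middle slots hold the tall tubes and the end slots hold vials. Both wells are empty, and the key sits between its pillars. Next I triangulate.

```bash
cat > h.py <<'E'
import numpy as np,cv2
from rig import get_obs,cams
def ray(m,p):
    d=m['R'].T@np.array([(p[0]-m['cx'])/m['fx'],(p[1]-m['cy'])/m['fy'],1]);return -m['R'].T@m['t'],d/np.linalg.norm(d)
def tri(obs):
    A=0;b=0
    for m,p in obs:
        c,d=ray(m,p);P=np.eye(3)-np.outer(d,d);A=A+P;b=b+P@c
    return np.linalg.solve(A,b)
def atz(m,p,z):
    c,d=ray(m,p);return c+d*(z-c[2])/d[2]
def proj(m,X):
    c=m['R']@np.array(X)+m['t'];return np.array([m['fx']*c[0]/c[2]+m['cx'],m['fy']*c[1]/c[2]+m['cy']])
E
python3 - <<'E'
from h import *
T,S=cams.camera_model('top'),cams.camera_model('side')
for n,t,s,z in [('A',(229.2,207.4),(303.3,259.7),.12),('B',(248,211.7),(313.3,245.3),.12),('wa',(354.4,197.4),(325.3,194),.07),('wb',(375.9,195.3),(328.3,183.3),.07),('key',(410.5,191.4),(332,160),.106)]:
    print(n,tri([(T,t),(S,s)]).round(4),atz(T,t,z).round(4),atz(S,s,z).round(4))
for p in [(20,190),(43,118),(287,173),(270,246)]: print('rackc',atz(T,(195+p[0]/3.3,155+p[1]/3.3),.06).round(4))
for p in [(485,226),(470,63),(751,38),(768,199)]: print('mixc',atz(T,(195+p[0]/3.3,155+p[1]/3.3),.07).round(4))
for p in [(664,126),(752,118)]: print('pil',atz(T,(195+p[0]/3.3,155+p[1]/3.3),.094).round(4))
for p in [(206,37),(322,72)]: print('green',atz(T,(195+p[0]/3.3,155+p[1]/3.3),.115).round(4))
for p in [(244,250),(272,256)]: print('green',atz(T,p,.115).round(4))
print('cup',atz(T,(195+399/3.3,155+201/3.3),.05))
from scipy.spatial.transform import Rotation as R
print(R.from_quat(get_obs()['tool_rot']).as_matrix().round(4)); m=cams.camera_model('wrist');print(-m['R'].T@m['t'],m['R'],m['fx'])
E
```

```text
A [0.4782 0.247  0.112 ] [0.4777 0.2451 0.12  ] [0.4757 0.2552 0.12  ]
B [0.4659 0.1918 0.1159] [0.4652 0.1909 0.12  ] [0.4652 0.1964 0.12  ]
wa [ 0.5098 -0.1202  0.065 ] [ 0.5086 -0.12    0.07  ] [ 0.5089 -0.113   0.07  ]
wb [ 0.5156 -0.1855  0.0649] [ 0.5148 -0.1849  0.07  ] [ 0.5142 -0.1778  0.07  ]
key [ 0.5247 -0.2825  0.1011] [ 0.5241 -0.2814  0.106 ] [ 0.5231 -0.2742  0.106 ]
rackc [0.4638 0.3434 0.06  ]
rackc [0.5299 0.3233 0.06  ]
rackc [0.479  0.0989 0.06  ]
rackc [0.4122 0.1142 0.06  ]
mixc [ 0.4302 -0.0822  0.07  ]
mixc [ 0.5792 -0.0691  0.07  ]
mixc [ 0.602  -0.3273  0.07  ]
mixc [ 0.4543 -0.3404  0.07  ]
pil [ 0.5197 -0.2417  0.094 ]
pil [ 0.5268 -0.3209  0.094 ]
green [0.5975 0.1656 0.115 ]
green [0.5664 0.0633 0.115 ]
green [0.3553 0.2023 0.115 ]
green [0.338  0.1218 0.115 ]
cup [ 0.45318545 -0.00376309  0.05      ]
[[ 9.196e-01  3.929e-01 -5.000e-04]
 [ 3.929e-01 -9.196e-01  1.900e-03]
 [ 3.000e-04 -1.900e-03 -1.000e+00]]
[ 0.31553146 -0.54422131  0.38340057] [[ 0.39414613 -0.91904604 -0.00178779]
 [-0.88261485 -0.37906294  0.27803292]
 [-0.25620274 -0.10800767 -0.96056988]] 325.1735354425146
```

The measurements agree: tube caps at about 0.112–0.116 m, wells at about 0.065 m, key at about 0.101 m, and row spacings of about 56 mm and 65 mm. I'll go above the rack with the tool turned so the fingers close across the row.

Request:
servo_tool(
  moves="0.25 -0.31 -0.04 -54 0.07;0.25 -0.31 -0.04 -54 0.07;0.25 -0.31 -0.04 -54 0.07;0.25 -0.31 -0.04 -54 0.07;0.25 -0.31 -0.04 -54 0.07;0.25 -0.31 -0.04 -54 0.07;0.25 -0.31 -0.04 -54 0.07;0.25 -0.31 -0.04 -54 0.07;0.25 -0.31 -0.04 -54 0.07;0.25 -0.31 -0.04 -54 0.07",
  grip_force=20,
)

```text
time: 0.93
position: [0.3531, -0.1873, 0.2625]
tool_rot: [0.781, 0.624, 0.0, -0.001]
ft_force: [-0.6, -0.8, 0.3]
grip_width: 0.07
grip_force: 0.0
```

```bash
cat >> h.py <<'E'
from scipy.spatial.transform import Rotation as Rot
def go(X,yaw=None):
    o=get_obs();R=Rot.from_quat(o['tool_rot']).as_matrix();a=np.degrees(np.arctan2(R[1,1],R[0,1]))
    print('t',round(o['time'],2),'pos',o['position'].round(4),'yaw_y',a.round(1),'tilt',R[:,2].round(3),'f',o['ft_force'].round(1),'w',round(o['grip_width'],4),'q',o['q'].round(2))
    print('tool shift',(R.T@(np.array(X)-o['position'])).round(4),'spin',None if yaw is None else round(a-yaw,1))
E
python3 -c "
from h import *
go((.466,.192,.25),-12.7)"
```

```text
t 0.93 pos [ 0.3531 -0.1873  0.2625] yaw_y -12.8 tilt [-0.001  0.002 -1.   ] f [-0.6 -0.8  0.3] w 0.07 q [-0.77  0.16  1.91  0.    1.08 -0.55]
tool shift [0.3948 0.0263 0.0133] spin -0.1
```

Request:
servo_tool(
  moves="0.395 0.026 0.013 0 0.07;0.395 0.026 0.013 0 0.07;0.395 0.026 0.013 0 0.07;0.395 0.026 0.013 0 0.07;0.395 0.026 0.013 0 0.07;0.395 0.026 0.013 0 0.07;0.395 0.026 0.013 0 0.07;0.395 0.026 0.013 0 0.07;0.395 0.026 0.013 0 0.07;0.395 0.026 0.013 0 0.07",
)

```text
time: 1.77
position: [0.4676, 0.192, 0.2493]
tool_rot: [0.781, 0.625, 0.001, -0.0]
ft_force: [1.1, -0.3, 0.1]
grip_width: 0.07
grip_force: 0.0
```

Request:
servo_tool(
  moves="0 0 0 0 0.07;0 0 0 0 0.07",
)

```text
time: 1.93
position: [0.4665, 0.1887, 0.2489]
tool_rot: [0.781, 0.625, -0.001, -0.0]
ft_force: [0.4, 0.2, -0.6]
grip_width: 0.0698
grip_force: 0.0
```

```bash
python3 -c "
from h import *
go((.466,.192,.25),-12.7)
m=cams.camera_model('wrist');cv2.imwrite('pics/w1.png',cams.camera('wrist'))
np.savez('w1.npz',**m)
for X in [(.4782,.247,.12),(.466,.192,.12),(.51,-.12,.07)]:print(proj(m,X))
"
```

```text
t 1.93 pos [0.4665 0.1887 0.2489] yaw_y -12.7 tilt [-0.001 -0.001 -1.   ] f [ 0.4  0.2 -0.6] w 0.0698 q [ 0.16  0.33  1.7  -0.    1.11  0.38]
tool shift [ 0.0031 -0.0012 -0.0011] spin 0.0
[319.23468367 120.21493184]
[319.41067272 182.82298125]
[403.73192534 389.83154031]
```

View pics/w1.png

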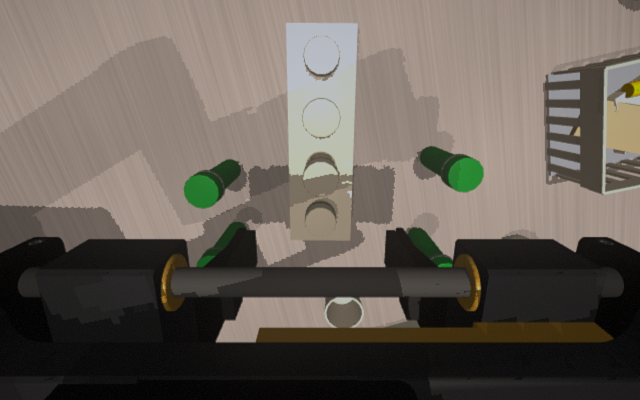

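```bash
python3 -c "
import cv2,numpy as np
c=cv2.imread('pics/w1.png')[20:245,270:370]
c=cv2.resize(c,None,fx=2.6,fy=2.6,interpolation=cv2.INTER_CUBIC)
d=(255*(c/255.)**.5).astype(np.uint8)
cv2.imwrite('pics/w1c.png',np.hstack([c,d]))"
```

```text
(no output)
```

View pics/w1c.png

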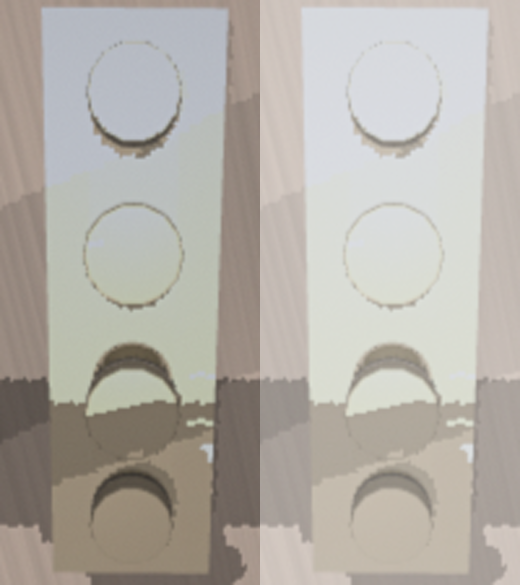

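The wrist view shows cap A at (321.5,118) and cap B at (321.2,179). I'll combine the views.

```bash
python3 -c "
from h import *
m=dict(np.load('w1.npz'));T,S=cams.camera_model('top'),cams.camera_model('side')
for w,t,s in [((321.5,118),(229.2,207.4),(303.3,259.7)),((321.2,178.8),(248,211.7),(313.3,245.3))]:
  print(atz(m,w,.12).round(4),tri([(m,w),(S,s)]).round(4),tri([(m,w),(T,t),(S,s)]).round(4))
go((.4655,.194,.091),-12.7)
"
```

```text
[0.4805 0.2484 0.12  ] [0.4794 0.2476 0.1121] [0.479  0.2473 0.1118]
[0.4684 0.1954 0.12  ] [0.4671 0.1942 0.1174] [0.4667 0.1927 0.1154]
t 1.98 pos [0.4662 0.1877 0.249 ] yaw_y -12.8 tilt [-0.002 -0.001 -1.   ] f [ 0.3  0.  -0.9] w 0.07 q [ 0.16  0.33  1.7  -0.    1.11  0.38]
tool shift [ 0.0062 -0.0018  0.158 ] spin -0.1
```

Request:
servo_tool(
  moves="0.005 -0.001 0.03 0 0.07;0.005 -0.001 0.065 0 0.07;0.005 -0.001 0.1 0 0.07;0.005 -0.001 0.13 0 0.07;0.005 -0.001 0.15 0 0.07;0.005 -0.001 0.158 0 0.07;0.005 -0.001 0.158 0 0.07;0.005 -0.001 0.158 0 0.07",
)

```text
time: 2.65
position: [0.4675, 0.1921, 0.092]
tool_rot: [0.782, 0.623, 0.0, 0.0]
ft_force: [-0.2, 0.9, -0.1]
grip_width: 0.0701
grip_force: 0.0
```

Request:
servo_tool(
  moves="0 0 0 0 0.02;0 0 0 0 0.02;0 0 0 0 0.02;0 0 0 0 0.02;0 0 0 0 0.02;0 0 0 0 0.02;0 0 0 0 0.02;0 0 0 0 0.02",
  grip_force=20,
)

```text
time: 3.32
position: [0.4673, 0.1931, 0.0918]
tool_rot: [0.782, 0.623, 0.0, 0.0]
ft_force: [-1.1, 0.3, 2.4]
grip_width: 0.0332
grip_force: 20.0
```

The cap is gripped at about 34 mm. Lift, then carry it to well_b.

Request:
servo_tool(
  moves="0 0 -0.015 0 0.02;0 0 -0.045 0 0.02;0 0 -0.085 0 0.02;0 0 -0.12 0 0.02;0 0 -0.125 0 0.02;0 0 -0.125 0 0.02",
)

```text
time: 3.82
position: [0.4688, 0.1934, 0.219]
tool_rot: [0.782, 0.624, 0.003, 0.002]
ft_force: [0.5, -0.1, -0.3]
grip_width: 0.0332
grip_force: 20.0
```

Request:
servo_tool(
  moves="-0.025 0.009 0 0 0.02;-0.06 0.022 0 0 0.02;-0.1 0.037 0 0 0.02;-0.14 0.051 0 0 0.02;-0.18 0.066 0 0 0.02;-0.22 0.08 0 0 0.02;-0.26 0.095 0 0 0.02;-0.3 0.11 0 0 0.02;-0.335 0.123 0 0 0.02;-0.358 0.131 0 0 0.02",
)

```text
time: 4.65
position: [0.5146, -0.1891, 0.2143]
tool_rot: [0.783, 0.622, -0.001, -0.001]
ft_force: [0.9, 1.3, -0.9]
grip_width: 0.033
grip_force: 20.0
```

Request:
servo_tool(
  moves="0 0 0 0 0.02;0 0 0 0 0.02;0 0 0 0 0.02;0 0 0 0 0.02",
)

```text
time: 4.98
position: [0.514, -0.1834, 0.2153]
tool_rot: [0.781, 0.624, -0.0, -0.002]
ft_force: [0.3, 0.5, -1.0]
grip_width: 0.0334
grip_force: 20.0
```

```bash
python3 -c "
from h import *
go((.5155,-.185,.217),-12.7)
m=cams.camera_model('wrist');cv2.imwrite('pics/w2.png',cams.camera('wrist'))
np.savez('w2.npz',**m)
for X in [(.51,-.12,.07),(.5155,-.185,.07),(.524,-.281,.106)]:print(proj(m,X))
"
```

```text
t 4.98 pos [ 0.514  -0.1834  0.2153] yaw_y -12.8 tilt [-0.003  0.002 -1.   ] f [ 0.3  0.5 -1. ] w 0.0334 q [-0.55  0.43  1.64  0.    1.08 -0.32]
tool shift [-0.0013  0.0018 -0.0017] spin -0.1
[301.57920885 117.82327395]
[322.80713843 183.36542025]
[353.90488411 286.89525584]
```

View pics/w2.png

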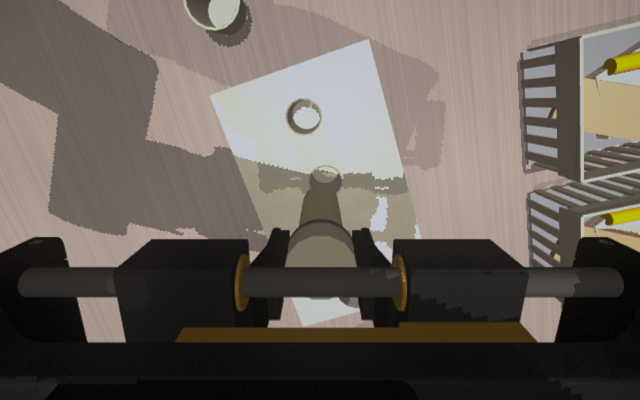

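The wrist view shows well_a's mouth at about (304,117), against a predicted (301.6,117.8). The held tube hangs straight over well_b.

```bash
python3 -c "
from h import *
m=dict(np.load('w2.npz'));g=cv2.cvtColor(cv2.imread('pics/w2.png'),cv2.COLOR_BGR2GRAY)
c=cv2.resize(g[90:145,275:335],None,fx=8,fy=8,interpolation=cv2.INTER_CUBIC)
h=cv2.HoughCircles(c,cv2.HOUGH_GRADIENT,1.5,40,param1=80,param2=30,minRadius=110,maxRadius=180);print(None if h is None else [(275+(a+.5)/8-.5,90+(b+.5)/8-.5,r/8) for a,b,r in h[0][:4]], 'exp r',325*.0155/.29)
c=cv2.resize(g[150:215,290:360],None,fx=6,fy=6,interpolation=cv2.INTER_CUBIC)
print(atz(m,(304,117),.07),atz(m,(303.5,116.5),.07))
p=get_obs()['position'];print(proj(m,(p[0],p[1],.128)),proj(m,(p[0],p[1],.07)))
print((g[160:205:3,300:352:3]))
"
```

```text
[(np.float32(306.15625), np.float32(114.03125), np.float32(14.40625)), (np.float32(301.65625), np.float32(116.65625), np.float32(15.11875))] exp r 17.370689655172413
[ 0.51234721 -0.11977252  0.07      ] [ 0.51200326 -0.11923579  0.07      ]
[321.27678475 199.49885053] [321.27733879 182.04296665]
[[198 197 196 197 197 197 197 197 196 197 196 196 197 197 198 198 198 198]
 [196 196 197 196 197 197 196 196 197 197 197 197 197 198 199 198 197 198]
 [197 196 196 197 195 196 180 160 168 168 162 189 197 197 198 198 198 198]
 [198 197 196 197 196 150 145 185 196 197 197 193 162 198 198 198 198 198]
 [140 184 198 197 145 121 121 119 133 122 135 186 196 173 199 198 186 178]
 [123 124 122 114  86 121 121 120 124 153 147 154 142 113 188 123 124 124]
 [147 123 124 104  79 113 120 120 121 120 121 120  82  81 161 124 125 124]
 [121 122 122  98  83  82 100 118 118 118 111  84  84  81 109 125 124 124]
 [121 122 124 105  81  85  85  86  86  87  85  85  84  81 113 123 124 125]
 [129 122 124 113  82  85  87  87  86  86  86  85  83  88 150 122 132 149]
 [148 122 122  84  83  85  85  85  85  84  84  84  84 130 153 152 153 154]
 [153 130  96  82  83  86  85  85  85  85  85  82 122 152 153 153 153 153]
 [152 149  78  82  83  85  86  85  86  84  84  83  91 153 152 154 154 152]
 [150 108  80  83  83  84  85  87  85  84  84  83  78 152 153 153 153 152]
 [149  82  81  83  85  85  85  86  85  85  84  83  78 150 153 152 151 152]]
```

Request:
servo_tool(
  moves="-0.001 0.003 0 0 0.02;-0.001 0.003 0.02 0 0.02;-0.001 0.003 0.04 0 0.02;-0.001 0.003 0.055 0 0.02;-0.001 0.003 0.06 0 0.02;-0.001 0.003 0.065 0 0.02;-0.001 0.003 0.07 0 0.02;-0.001 0.003 0.075 0 0.02;-0.001 0.003 0.075 0 0.02",
)

```text
time: 5.78
position: [0.5178, -0.1867, 0.1413]
tool_rot: [0.782, 0.624, -0.0, -0.0]
ft_force: [-0.2, -0.6, -0.4]
grip_width: 0.0333
grip_force: 20.0
```

Request:
servo_tool(
  moves="0 0 0.01 0 0.02;0 0 0.02 0 0.02;0 0 0.03 0 0.02;0 0 0.037 0 0.02;0 0 0.042 0 0.02;0 0 0.044 0 0.02;0 0 0.044 0 0.02",
)

```text
time: 6.37
position: [0.5177, -0.1869, 0.0972]
tool_rot: [0.782, 0.623, -0.0, -0.0]
ft_force: [-0.3, 0.2, -0.3]
grip_width: 0.0334
grip_force: 20.0
```

Request:
servo_tool(
  moves="0 0 0.001 0 0.02;0 0 0.001 0 0.02;0 0 0.001 0 0.05;0 0 0.001 0 0.06;0 0 0.001 0 0.06;0 0 0.001 0 0.06;0 0 0.001 0 0.06",
)

```text
time: 6.95
position: [0.5178, -0.1868, 0.0966]
tool_rot: [0.782, 0.623, 0.0, 0.0]
ft_force: [0.1, -0.4, 0.3]
grip_width: 0.0567
grip_force: 0.0
```

Request:
servo_tool(
  moves="0 0 -0.02 0 0.07;0 0 -0.06 0 0.07;0 0 -0.1 0 0.07;0 0 -0.115 0 0.07;0 0 -0.115 0 0.07",
)

```text
time: 7.37
position: [0.5206, -0.1884, 0.2163]
tool_rot: [0.782, 0.623, 0.002, 0.005]
ft_force: [-0.1, -0.1, -0.0]
grip_width: 0.0695
grip_force: 0.0
```

```bash
python3 -c "
from h import *
go((.479,.2475,.213),-12.7)"
```

```text
t 7.37 pos [ 0.5206 -0.1884  0.2163] yaw_y -12.9 tilt [ 0.009 -0.005 -1.   ] f [-0.1 -0.1 -0. ] w 0.0695 q [-0.55  0.44  1.63  0.    1.07 -0.32]
tool shift [ 0.4157 -0.1375  0.0006] spin -0.2
```

Request:
servo_tool(
  moves="0.025 -0.008 0 0 0.07;0.06 -0.019 0 0 0.07;0.1 -0.032 0 0 0.07;0.14 -0.045 0 0 0.07;0.18 -0.058 0 0 0.07;0.22 -0.071 0 0 0.07;0.26 -0.084 0 0 0.07;0.3 -0.097 0 0 0.07;0.34 -0.11 0 0 0.07;0.375 -0.121 0 0 0.07",
)

```text
time: 8.2
position: [0.4817, 0.2077, 0.2104]
tool_rot: [0.782, 0.624, -0.001, -0.001]
ft_force: [0.4, -0.2, -0.2]
grip_width: 0.0701
grip_force: 0.0
```

Request:
servo_tool(
  moves="0.025 -0.008 0 0 0.07;0.04 -0.013 0 0 0.07;0.04 -0.013 0 0 0.07;0.04 -0.013 0 0 0.07;0.04 -0.013 0 0 0.07",
)

```text
time: 8.62
position: [0.4791, 0.2468, 0.2107]
tool_rot: [0.782, 0.623, -0.001, -0.0]
ft_force: [0.6, 0.0, 0.4]
grip_width: 0.0699
grip_force: 0.0
```

```bash
python3 -c "
from h import *
m=cams.camera_model('wrist');cv2.imwrite('pics/w3.png',cams.camera('wrist'));np.savez('w3.npz',**m)
cv2.imwrite('pics/side1.png',cams.camera('side'))
go((.479,.2475,.0918),-12.7)
"
```

```text
t 8.72 pos [0.4795 0.2463 0.2111] yaw_y -13.0 tilt [-0.001 -0.001 -1.   ] f [ 0.2 -0.3 -0. ] w 0.0701 q [ 0.27  0.43  1.66 -0.    1.06  0.49]
tool shift [ 0.0011 -0.0007  0.1193] spin -0.3
```

Request:
servo_tool(
  moves="0.001 -0.001 0.03 0 0.07;0.001 -0.001 0.065 0 0.07;0.001 -0.001 0.095 0 0.07;0.001 -0.001 0.112 0 0.07;0.001 -0.001 0.119 0 0.07;0.001 -0.001 0.119 0 0.07;0.001 -0.001 0.119 0 0.07",
)

```text
time: 9.3
position: [0.4795, 0.2482, 0.0929]
tool_rot: [0.782, 0.623, 0.0, 0.0]
ft_force: [0.3, 0.7, 1.1]
grip_width: 0.07
grip_force: 0.0
```

Request:
servo_tool(
  moves="0 0 0 0 0.02;0 0 0 0 0.02;0 0 0 0 0.02;0 0 0 0 0.02;0 0 0 0 0.02;0 0 0 0 0.02;0 0 0 0 0.02;0 0 0 0 0.02",
  grip_force=20,
)

```text
time: 9.97
position: [0.479, 0.2489, 0.0928]
tool_rot: [0.782, 0.623, 0.0, 0.0]
ft_force: [-0.3, 0.7, 1.7]
grip_width: 0.0332
grip_force: 20.0
```

Request:
servo_tool(
  moves="0 0 -0.015 0 0.02;0 0 -0.045 0 0.02;0 0 -0.085 0 0.02;0 0 -0.12 0 0.02;0 0 -0.13 0 0.02;0 0 -0.13 0 0.02;0 0 -0.13 0 0.02",
)

```text
time: 10.55
position: [0.4783, 0.2487, 0.2223]
tool_rot: [0.782, 0.623, -0.0, -0.0]
ft_force: [-0.9, -0.6, -1.2]
grip_width: 0.0335
grip_force: 20.0
```

```bash
python3 -c "
from h import *
go((.5117,-.122,.217),-12.7)
s=cv2.imread('pics/side1.png')[150:320,265:375]
cv2.imwrite('pics/s1c.png',cv2.resize(s,None,fx=3.5,fy=3.5,interpolation=cv2.INTER_CUBIC))
"
```

```text
t 10.55 pos [0.4783 0.2487 0.2223] yaw_y -12.9 tilt [-0. -0. -1.] f [-0.9 -0.6 -1.2] w 0.0335 q [ 0.27  0.41  1.65 -0.    1.08  0.5 ]
tool shift [-0.3539  0.115   0.0053] spin -0.2
```

View pics/s1c.png

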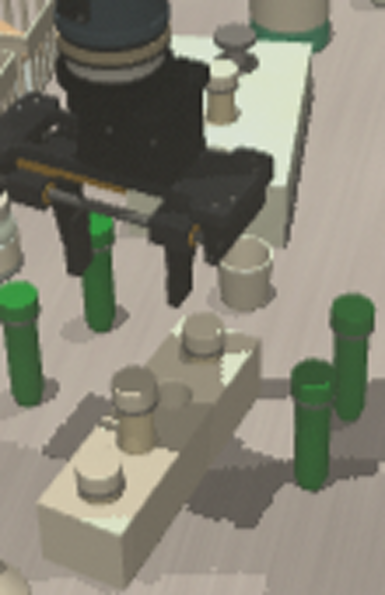

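The side picture shows the first tube standing upright in well_b (crop (220,90)), and the vials unmoved. Next I carry the second tube to well_a.

Request:
servo_tool(
  moves="-0.025 0.008 0 0 0.02;-0.06 0.019 0 0 0.02;-0.1 0.032 0 0 0.02;-0.14 0.045 0 0 0.02;-0.18 0.058 0 0 0.02;-0.22 0.071 0 0 0.02;-0.26 0.084 0 0 0.02;-0.3 0.096 0 0 0.02;-0.335 0.108 0 0 0.02;-0.354 0.114 0 0 0.02",
)

```text
time: 11.38
position: [0.5103, -0.1258, 0.2198]
tool_rot: [0.783, 0.622, -0.001, -0.001]
ft_force: [-0.3, 0.2, -0.6]
grip_width: 0.0329
grip_force: 20.0
```

Request:
servo_tool(
  moves="0 0 0 0 0.02;0 0 0 0 0.02;0 0 0 0 0.02;0 0 0 0 0.02",
)

```text
time: 11.72
position: [0.5101, -0.12, 0.2213]
tool_rot: [0.781, 0.624, -0.001, -0.002]
ft_force: [0.3, -1.0, -0.3]
grip_width: 0.033
grip_force: 20.0
```

```bash
python3 -c "
from h import *
m=cams.camera_model('wrist');i=cams.camera('wrist');np.savez('w4.npz',**m)
cv2.imwrite('pics/w4.png',i)
cv2.imwrite('pics/w4c.png',cv2.resize(i[130:260,255:385],None,fx=4.5,fy=4.5,interpolation=cv2.INTER_CUBIC))
p=get_obs()['position'];print(proj(m,(p[0],p[1],p[2]-.088)),proj(m,(p[0],p[1],.07)),proj(m,(.5116,-.1223,.07)))
go((.5116,-.1223,.097),-12.7)
"
```

```text
[321.2941128  199.36026681] [321.29785181 180.53722025] [323.03775883 182.51060515]
t 11.77 pos [ 0.5104 -0.12    0.2217] yaw_y -12.8 tilt [-0.002  0.001 -1.   ] f [ 0.5  0.  -0.5] w 0.0334 q [-0.44  0.39  1.68  0.    1.07 -0.22]
tool shift [-0.0021  0.002   0.1247] spin -0.1
```

View pics/w4c.png

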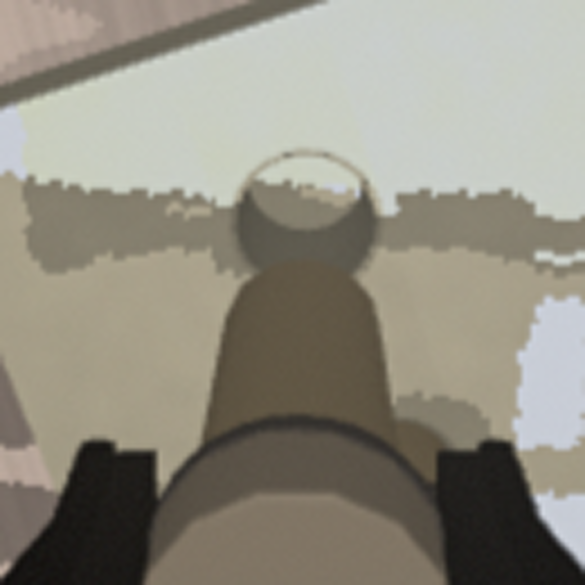

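The well mouth centre is at about (323.1,178.7) and the tube's end is aligned to within about 1–2 mm, so I descend.

Request:
servo_tool(
  moves="0 0.002 0.01 0 0.02;0 0.002 0.03 0 0.02;0 0.002 0.05 0 0.02;0 0.002 0.06 0 0.02;0 0.002 0.066 0 0.02;0 0.002 0.072 0 0.02;0 0.002 0.078 0 0.02;0 0.002 0.082 0 0.02;0 0.002 0.082 0 0.02",
)

```text
time: 12.52
position: [0.5126, -0.1218, 0.14]
tool_rot: [0.782, 0.623, -0.0, -0.001]
ft_force: [-1.2, -0.8, -0.3]
grip_width: 0.0334
grip_force: 20.0
```

Request:
servo_tool(
  moves="0 0 0.01 0 0.02;0 0 0.02 0 0.02;0 0 0.03 0 0.02;0 0 0.037 0 0.02;0 0 0.041 0 0.02;0 0 0.042 0 0.02;0 0 0.042 0 0.02",
)

```text
time: 13.1
position: [0.5128, -0.1219, 0.098]
tool_rot: [0.782, 0.623, -0.0, -0.001]
ft_force: [-1.6, 2.5, -1.7]
grip_width: 0.0335
grip_force: 20.0
```

Request:
servo_tool(
  moves="0 0 0.001 0 0.02;0 0 0.001 0 0.02;0 0 0.001 0 0.05;0 0 0.001 0 0.06;0 0 0.001 0 0.06;0 0 0.001 0 0.06;0 0 0.001 0 0.06",
)

```text
time: 13.68
position: [0.5139, -0.1227, 0.0978]
tool_rot: [0.782, 0.623, 0.0, 0.001]
ft_force: [0.0, 0.2, -0.1]
grip_width: 0.0566
grip_force: 0.0
```

Request:
servo_tool(
  moves="0 0 -0.02 0 0.07;0 0 -0.06 0 0.07;0 0 -0.09 0 0.07;0 0 -0.09 0 0.07;0 0 -0.09 0 0.07;0 0 -0.09 0 0.07",
)

```text
time: 14.18
position: [0.5127, -0.122, 0.1872]
tool_rot: [0.782, 0.623, -0.0, -0.0]
ft_force: [1.0, 1.3, 0.3]
grip_width: 0.0699
grip_force: 0.0
```

```bash
python3 -c "
from h import *
go((.525,-.2822,.13),5.4)"
```

```text
t 14.18 pos [ 0.5127 -0.122   0.1872] yaw_y -12.9 tilt [-0.  0. -1.] f [1.  1.3 0.3] w 0.0699 q [-0.45  0.44  1.71 -0.    0.98 -0.22]
tool shift [-0.1534  0.0477  0.0572] spin -18.3
```

Request:
servo_tool(
  moves="-0.025 0.008 0 0 0.04;-0.06 0.019 0 0 0;-0.1 0.032 0 0 0;-0.135 0.043 0 0 0;-0.155 0.049 0 0 0;-0.155 0.049 0.02 0 0;-0.155 0.049 0.04 0 0;-0.155 0.049 0.06 0 0;-0.155 0.049 0.06 0 0;-0.155 0.049 0.06 0 0",
  grip_force=10,
)

```text
time: 15.02
position: [0.5247, -0.283, 0.1249]
tool_rot: [0.782, 0.623, -0.001, -0.003]
ft_force: [0.6, 0.6, 0.6]
grip_width: 0.0112
grip_force: 0.0
```

```bash
python3 -c "
from h import *
go((.526,-.2845,.106),-12.7)
w=cams.camera('wrist');s=cams.camera('side');t=cams.camera('top')
r=lambda a,f:cv2.resize(a,None,fx=f,fy=f,interpolation=cv2.INTER_CUBIC)
c=np.zeros((590,800,3),np.uint8)
a=r(w[100:400,120:520],1);c[:300,:400]=a
b=r(s[130:225,290:385],4);c[:380,410:790]=b
d=r(t[165:230,330:430],4);c[305:565,:400]=d
cv2.imwrite('pics/k0.png',c)"
```

```text
t 15.02 pos [ 0.5247 -0.283   0.1249] yaw_y -12.9 tilt [-0.005  0.004 -1.   ] f [0.6 0.6 0.6] w 0.0112 q [-0.68  0.62  1.59 -0.    0.94 -0.46]
tool shift [-0.0012  0.0017  0.0189] spin -0.2
```

View pics/k0.png

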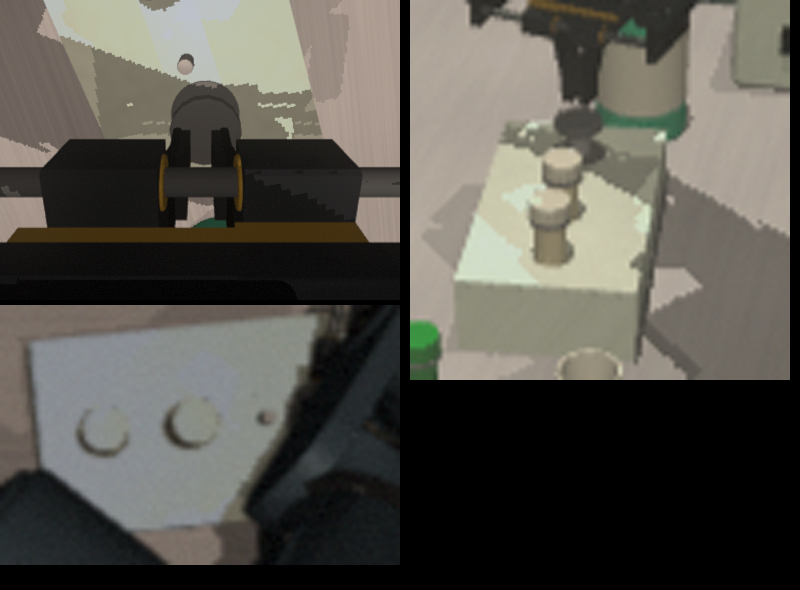

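Both tubes stand upright and fully down in the wells, and the shutting fingers are centred over the key. I let them close, then press gently.

Request:
servo_tool(
  moves="-0.001 0 0 0 0;-0.001 0 0.005 0 0;-0.001 0 0.01 0 0;-0.001 0 0.013 0 0;-0.001 0 0.015 0 0;-0.001 0 0.015 0 0;-0.001 0 0.015 0 0;-0.001 0 0.015 0 0",
)

```text
time: 15.83
position: [0.5262, -0.2852, 0.1126]
tool_rot: [0.782, 0.623, 0.0, 0.0]
ft_force: [0.3, 0.8, -0.4]
grip_width: 0.0002
grip_force: 0.0
```

```bash
python3 -c "
from h import *
go((.526,-.2845,.094),-12.7)"
```

```text
t 15.83 pos [ 0.5262 -0.2852  0.1126] yaw_y -12.9 tilt [ 0. -0. -1.] f [ 0.3  0.8 -0.4] w 0.0002 q [-0.68  0.63  1.6  -0.    0.91 -0.46]
tool shift [ 0.0006 -0.0004  0.0186] spin -0.2
```

Request:
servo_tool(
  moves="0 0 0.003 0 0;0 0 0.004 0 0;0 0 0.005 0 0;0 0 0.005 0 0;0 0 0.005 0 0",
)

```text
time: 16.25
position: [0.5261, -0.2851, 0.1074]
tool_rot: [0.782, 0.623, -0.0, -0.0]
ft_force: [0.0, 0.3, 1.0]
grip_width: 0.0008
grip_force: 0.0
```

Request:
servo_tool(
  moves="0 0 0.001 0 0;0 0 0.001 0 0;0 0 0.001 0 0",
)

```text
time: 16.5
position: [0.5262, -0.2852, 0.1066]
tool_rot: [0.782, 0.623, -0.0, 0.0]
ft_force: [-0.7, 0.5, 0.7]
grip_width: 0.0006
grip_force: 0.0
```

Request:
servo_tool(
  moves="0 0 0.001 0 0;0 0 0.001 0 0;0 0 0.001 0 0",
)

```text
time: 16.75
position: [0.5262, -0.2852, 0.1059]
tool_rot: [0.782, 0.623, 0.0, 0.0]
ft_force: [0.1, 1.2, 3.6]
grip_width: 0.0007
grip_force: 1.7
```

Request:
servo_tool(
  moves="0 0 0.001 0 0;0 0 0.001 0 0;0 0 0.001 0 0",
)

```text
time: 17.0
position: [0.5262, -0.2852, 0.1047]
tool_rot: [0.782, 0.623, 0.0, 0.0]
ft_force: [-0.9, 0.5, 3.0]
grip_width: 0.0006
grip_force: 1.9
```

Request:
servo_tool(
  moves="0 0 0.001 0 0;0 0 0.001 0 0;0 0 0.001 0 0",
)

```text
time: 17.25
position: [0.5262, -0.2852, 0.1036]
tool_rot: [0.782, 0.623, 0.0, 0.0]
ft_force: [-0.8, 1.0, 4.4]
grip_width: 0.0004
grip_force: 2.0
```

Contact came at 0.106 m as expected, so 9.6 mm remains to the level. I ramp down slowly.

Request:
servo_tool(
  moves="0 0 0.0015 0 0;0 0 0.003 0 0;0 0 0.0045 0 0;0 0 0.006 0 0;0 0 0.007 0 0;0 0 0.008 0 0;0 0 0.0085 0 0;0 0 0.009 0 0;0 0 0.0095 0 0;0 0 0.0095 0 0",
)

```text
time: 18.08
position: [0.5263, -0.2852, 0.0943]
tool_rot: [0.782, 0.623, 0.0, 0.0]
ft_force: [-1.0, 1.1, 6.3]
grip_width: 0.0004
grip_force: 3.4
```

Request:
servo_tool(
  moves="0 0 0 0 0;0 0 0 0 0;0 0 0 0 0;0 0 0 0 0",
)

```text
time: 18.42
position: [0.5262, -0.2852, 0.0944]
tool_rot: [0.782, 0.623, 0.0, 0.0]
ft_force: [-1.5, 0.1, 6.8]
grip_width: 0.0008
grip_force: 3.4
```

```bash
python3 -c "
from h import *
f=[];z=[]
for i in range(16):
    im=cams.camera('side');o=get_obs();f.append(o['ft_force'][2]);z.append(o['position'][2])
print(np.mean(f),np.std(f)/4,np.mean(z));go((.526,-.2845,.094),-12.7)"
```

```text
6.891674989878988 0.1480271342841695 0.0943716573805338
t 19.22 pos [ 0.5262 -0.2852  0.0944] yaw_y -12.9 tilt [ 0. -0. -1.] f [-1.   1.5  6.3] w 0.0005 q [-0.68  0.66  1.61 -0.    0.87 -0.46]
tool shift [ 0.0007 -0.0004  0.0004] spin -0.2
```

Request:
servo_tool(
  moves="0 0 0.0005 0 0;0 0 0.0005 0 0;0 0 0.0005 0 0;0 0 0.0005 0 0",
)

```text
time: 19.55
position: [0.5262, -0.2852, 0.0939]
tool_rot: [0.782, 0.623, 0.0, 0.0]
ft_force: [-1.1, 0.2, 6.4]
grip_width: 0.0002
grip_force: 3.5
```

```bash
python3 -c "
from h import *
go((.526,-.2845,.094),-12.7)
w=cams.camera('wrist');s=cams.camera('side')
r=lambda a,f:cv2.resize(a,None,fx=f,fy=f,interpolation=cv2.INTER_CUBIC)
c=np.zeros((590,800,3),np.uint8)
c[:300,:400]=w[100:400,120:520];c[:360,410:790]=r(s[130:310,265:455],2)
cv2.imwrite('pics/k1.png',c)"
```

```text
t 19.55 pos [ 0.5262 -0.2852  0.0939] yaw_y -12.9 tilt [ 0. -0. -1.] f [-1.1  0.2  6.4] w 0.0002 q [-0.68  0.66  1.61 -0.    0.87 -0.46]
tool shift [ 0.0007 -0.0004 -0.0001] spin -0.2
```

View pics/k1.png

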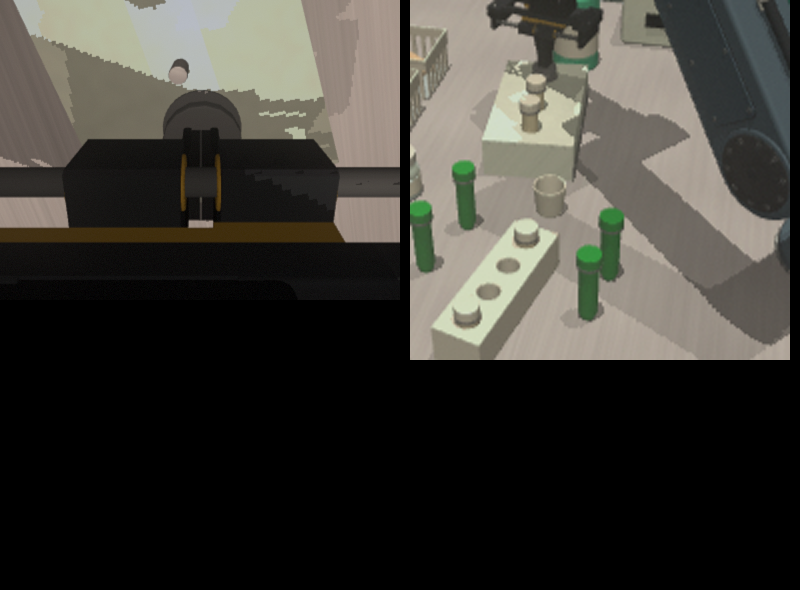

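The picture shows both tubes in the wells, the vials, green look-alikes and cup in place, and the shut fingers holding the key at 0.094 m.

```bash
python3 -c "
from rig import job
print(job.hand_in())"
```

```text
the job is handed in; nothing more can be done
None
```

I handed the job in at about 20 s: both tall tubes stand upright and fully down in the mixer wells, and the shut gripper is still holding the key level with the pillars (0.094 m, about 7 N).

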